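# Close a pressure vessel with its torque-limited bayonet cap

## Robot

A 6-joint arm with a two-finger parallel gripper is mounted at the origin on a cart in front of the work surface, level with it; the furniture and walls round the work are solid. World frame = base frame: x ahead of the robot, y to its left, z up, the work surface at z = 0. Lengths are in m, angles in rad, forces in N, time in s.
With the tool pointing down it reaches from about 0.35 to 0.725 m from the base axis. Payload 4.3 kg.
Tool frame: the origin (TCP) lies at the very end of the fingers, on their centre line; the grasp point (between the pads) lies 19 mm behind it (r.hold_point_z is the distance from the TCP to the grasp point, in m); z points along the fingers, y is the line along which they close (so a half turn about z gives the same grasp; the last joint's range is limited). The gripper opens to 85 mm and grips with 20 to 120 N. Pads are 22 mm wide; open, the fingers measure 114 mm over their backs; the gripper's body (76 mm by 85 mm) begins 54 mm behind the grasp point. The pads swing forward as they close: fully open they stand 13 mm farther back than shut.
Start: joints at [1.066, 0.377, 0.081, 1.274, 0, 1.46], TCP at [0.221, 0.531, 0.231] pointing down, gripper open.
Joint ranges: [-2.72, 2.72], [-0.84, 1.66], [-1.02, 1.22], [-1.77, 2.12], [-1.37, 1.28], [-3.14, 3.14]. Speed limits (rad/s): [2.57, 2.57, 3.14, 3.14, 3.14, 3.14].

## Interface

Orientations are given as a unit quaternion [x, y, z, w].
In Python, from bench import monitor, get_image, camera_params, order, spot_in, r gives the robot as it stands. The module is installed in compiled form; this text tells all that it offers.
- The arm moves only by the shell command python3 -m pendant 'ROWS' [OPENING] [FORCE]. ROWS is JSON, a list of rows, each an object of numbers: "x", "y", "z": the shift along the tool's x, y, z normalised to -1 to 1, where 1 is 20 mm; "yaw": the turn about the tool's z normalised to -1 to 1, where 1 is 0.1 rad. A call has 1 to 5 rows; each row shifts and turns the commanded pose from where the row before left it, along the tool's axes as they then stand; what a row does not reach is not made up. A row lasts 1/8 s, in which the tool goes at most 62.5 mm and 10.7 degrees, less where a joint would pass 70% of its speed; a pose out of reach is approached as far as the arm can. A call with a number of a shift or a turn outside -1 to 1 is refused whole. A call with a gripper value outside its range is refused whole. OPENING is the closure in counts, from 0 (fully open) to 255 (shut), set as the call begins (- or left out, the last holds). The fingers move at their own pace and stop on an object; FORCE is the grip in N (left out, the last holds). Time passes only in rows, so rows that do not move let the fingers close. It gives the time, the measured TCP pose, the force, the opening and the grip force at its end, in the units of the state.
- monitor.state(): the state, without advancing time (a new reading comes with each control period).
- get_image(name): name is "scene" or "top" or "wrist"; returns (picture, depth): 400x640x3 uint8, red, green, blue; 400x640 float32, m along the optical axis (not along the pixel's ray), 0 where there is no reading.
- camera_params(name): a dict with "K" (3x3 intrinsics, pixels), "origin" and "rotation" of the camera in the world; the wrist camera has in their place "tool_from_camera" (4x4, takes a point from camera to tool coordinates, whose origin is the TCP and whose axes are the flange's). Camera axes: x right, y down, z forward; pixel columns grow to the right and rows downward; lengths in m; the calibration is good to about 2 mm. A picture is of the moment at which its call begins: read the wrist's pose just before it. camera_params takes no time and is no camera call.
- order.hand_in(): hands the job in; it is judged then, once.
Trained networks look in the newest picture that a camera, given by its name, has taken for a name from the list of things; names that differ only in an ending like _2 or _b are one class to them, and where a whole thing is asked for, a point or a joint stands for the part that bears it (a point fixed in the world has none). Each returns a list of dicts, best first, with "conf" (0 to 1); they miss things now and then, are a little off and sometimes report something else, mostly with a low value. They report only what shows in the picture. A call takes as long as a camera call.
- spot_in(query, camera): "point" ([column, row] in pixels, amid what is visible of it).
The state is a dict: "time": time; "q": joint angles; "qvel": joint speeds; "tau": joint torques, N m; "tcp_pos": TCP position; "ee_rot": TCP orientation; "wrist_force": force on the tool from outside, world axes, zero at the start; "moment": the same for the moment, N m; "grip_width": finger opening in m; "grasp_force": force on a finger pad.
Only numpy, scipy, OpenCV 4.12 (cv2) and the standard library are available. Lean on these libraries where they do the work, as an engineer would, in place of code of your own. Each camera call takes 0.05 s, during which the arm holds its last target. There are 200 camera calls.

## Task

The small metal pressure vessel has been filled and must be closed before gas is put on: take its wing cap from the bench, set it in the filler neck with its two lugs through the two notches of its collar, and gently push it down against its sprung seal, without squeezing the seal flat, while turning it clockwise under the collar's rim to the stop. The cap's ratchet must not click before the cap is locked at the stop; then keep turning clockwise until it has clicked two to four times, no more, and let go. Leave the amber bottle, the blue-capped reagent bottle and the petri dish in front where they are.

Things in the scene. Friction and masses are not known exactly. Their poses are not given: they have to be found in the camera images.
- vessel: Bright metal pressure vessel, 116 mm in diameter (bolted flange 134 mm, bolt heads up to 110 mm), 135 mm to the top of its filler neck; cannot be moved. Origin: centre of its underside, z up. A dial gauge stands 87 mm out at its -x side and hose ports stick out at +y and -y, up to 95 mm, all lower than the neck's top.
- neck_mouth (a point): Middle of the filler neck's mouth, at the drawn height of the top of its bayonet collar, 135 mm above the bench; axes as the vessel's. The knurled collar, 70 mm across, is screwed on and really stands up to 3.4 mm higher or lower. Its rim is 4 mm thick, with a round hole 35 mm across and two notches, one along +x and one along -x, 14 mm wide, reaching 23 mm out from the axis.
- notch (a point): Middle of the +x notch at the drawn height of the collar's top, 20 mm from the axis; x points outward. Below the collar's rim there is free room for the cap's lugs: from the middle of the notches they can turn clockwise, seen from above, by 75 degrees (1.31 rad) to a hard stop. Turning the other way is barred at once.
- wing_cap: Steel core of the loose cap, which stands upright on the bench, 51 mm tall, about 0.18 kg. Origin: centre of the stem's underside, z up the axis. The stem is 31 mm across. Either way round fits. Origin below the collar's real top: 0 mm if the lugs lie on the rim, 6 mm when the seal touches, 8 mm when lugs just clear the rim (and when locked), 9 mm with the seal flat.
- lug (a point): Middle of the lug on the +x side of the stem's foot, 18.5 mm from the axis, 2 mm above the cap's origin; axes as the cap's. There are two lugs, along +x and -x: each reaches 21.5 mm out from the axis, is 10 mm wide and 4 mm thick (0 to 4 mm above the cap's origin).
- seal_ring: Dark rubber seal ring under the cap's skirt, 55 mm across, 3 mm thick, on a spring. Origin: middle of its underside, 6 mm above the cap's origin when free. Pressed on the collar it yields from 4 N on, 4 N more per mm: 12 N brings the lugs just below the rim, 16 N squeezes it flat (3 mm), where it is hard. Over 18 N spoils it. Turning it pressed drags, about 0.01 N m per N.
- wing (a point): Middle of the cap's grey wing grip, on the axis, 39.5 mm above the cap's origin; x along the wing. The wing is an upright bar 48 mm long (x), 14 mm thick (y), from 28 to 51 mm above the cap's origin, on a round black skirt 58 mm across; take it across its thickness from above. At the start it lies along the lugs, and turns with them until the ratchet slips.
- ratchet (a joint): Angle (rad) by which the black shell with the grey wing has slipped clockwise, seen from above, over the steel core; 0 at the start. A sprung roller in the shell sits in one of 15 pockets 0.42 rad apart; at about 0.4 N m, either way, it jumps to the next (one click) and the torque drops suddenly. 0.42, 0.84, 1.26, 1.68 rad after 1, 2, 3, 4 clicks.
- amber_bottle: Brown glass bottle with a black cap, 52 mm across, 125 mm tall, loose, behind the vessel; origin at the centre of its underside. Leave it alone.
- reagent_a: Clear bottle with a blue cap, 58 mm across, 98 mm tall, loose, behind the vessel; origin at the centre of its underside. Leave it alone.
- petri_1: Petri dish, 60 mm across, 15 mm tall, loose, near the front edge of the bench to the left of the vessel; origin at the centre of its underside. Leave it alone.

How it is judged:
On the way, in this order (a step that is already met when the one before it is completed fails the run):
1. the cap is pushed down against its seal with its lugs through the notches (z of wing_cap in the frame of neck_mouth below -0.004 m and contact force between seal_ring and anything else above 8 N and horizontal distance between wing_cap and neck_mouth below 0.004 m and angle between the x axis of wing_cap and the x axis of vessel, either way round below 0.3 rad), for 0.05 s.
2. the cap is turned under the rim to the stop, its ratchet not yet slipped (angle between the x axis of wing_cap and the x axis of vessel, either way round above 1.1 rad and z of wing_cap in the frame of neck_mouth below -0.004 m and horizontal distance between wing_cap and neck_mouth below 0.004 m and value of joint ratchet below 0.3 rad), for 0.05 s.
3. the ratchet has clicked twice at the stop (angle between the x axis of wing_cap and the x axis of vessel, either way round above 1.1 rad and z of wing_cap in the frame of neck_mouth below -0.004 m and horizontal distance between wing_cap and neck_mouth below 0.004 m and value of joint ratchet above 0.73 rad), for 0.05 s.
At the end, for the whole second after the job is handed in: The cap sits locked in the neck: upright, its origin within 4 mm of the neck's axis and at least 4 mm below the mouth's drawn height, its lugs at least 1.1 rad (63 degrees) from the notches, at rest, with the ratchet two to four clicks on (0.73 to 1.78 rad) (all of step 3 and angle between wing_cap's own z axis and vertical below 0.06 rad and value of joint ratchet below 1.78 rad and linear speed of wing_cap below 0.02 m/s); the robot touches nothing.
It fails at once if the seal is pressed with more than 18 N (contact force between seal_ring and anything else above 18 N).
It fails at once if the ratchet clicks before the cap is locked at the stop (not (angle between the x axis of wing_cap and the x axis of vessel, either way round above 1.1 rad and z of wing_cap in the frame of neck_mouth below -0.004 m and horizontal distance between wing_cap and neck_mouth below 0.004 m) and value of joint ratchet above 0.3 rad).
It fails at once if the ratchet is clicked backwards, or more than four times (value of joint ratchet below -0.3 rad or value of joint ratchet above 1.9 rad).
It fails at once if the amber bottle, the blue-capped bottle or the petri dish in front is moved by more than 30 mm (distance of any of amber_bottle, reagent_a, petri_1 from where it was at the start of the episode above 0.03 m).
It also fails if it takes over 72 s, if anything falls off the work surface, if the arm or the gripper's body presses on something with over 40 N, if the wrist force passes 120 N, or if a joint passes its speed limit or range.

## Working session

There is one attempt and no reset: what is moved stays moved. The work goes in short steps, Python scripts to look and compute and a shell command to move; the robot and the scene stay as the last step left them, time stands still between calls to the robot, and variables do not carry over. Pictures are saved under pics/ and viewed, at most 10 in all, crops included, and the job is handed in when it is done.

```bash
mkdir -p pics; cat > h.py <<'E'
import numpy as np,cv2
from bench import monitor,get_image,camera_params,order,spot_in,r
from scipy.spatial.transform import Rotation as R
def cam(n,s=None):
    p=camera_params(n);K=np.array(p["K"])
    if n=="wrist":
        s=s or monitor.state();T=np.array(p["tool_from_camera"]);Q=R.from_quat(s["ee_rot"]).as_matrix()
        return K,np.array(s["tcp_pos"])+Q@T[:3,3],Q@T[:3,:3]
    return K,np.array(p["origin"]),np.array(p["rotation"])
def cloud(n):
    s=monitor.state();im,d=get_image(n);K,o,Q=cam(n,s)
    v,u=np.mgrid[:400,:640];P=np.stack([(u-K[0,2])/K[0,0]*d,(v-K[1,2])/K[1,1]*d,d],-1)@Q.T+o
    P[d==0]=np.nan
    return im,P,s
def save(im,f): cv2.imwrite('pics/'+f,im[...,::-1])
def proj(n,p,s=None):
    K,o,Q=cam(n,s);c=Q.T@(np.array(p)-o);return (K@c/c[2])[:2]
E
python3 - <<'E'
from h import *
s=monitor.state();print(s["time"],s["tcp_pos"],s["ee_rot"],s["grip_width"],s["wrist_force"])
ims=[]
for n in["scene","top"]:
    im,P,_=cloud(n);ims.append(im)
    for q in["vessel","wing_cap","wing","seal_ring","amber_bottle","reagent_a","petri_1"]:
        for h in spot_in(q,n)[:2]:
            u,v=np.round(h["point"]).astype(int);print(n,q,(u,v),round(h["conf"],2),P[v,u].round(3))
save(cv2.resize(np.vstack(ims),(800,1000))[:, :],'a.png')
save(ims[0],'s0.png');save(ims[1],'t0.png')
E
```

```text
0.0 [0.22084591 0.53018271 0.23034876] [ 1.96145640e-01  9.80574226e-01 -9.91746093e-04 -3.02974178e-04] 0.08553861814429677 [0.25576353 0.0651958  0.20543043]Traceback (most recent call last):
  File "<stdin>", line 5, in <module>
  File "h.py", line 12, in cloud
    v,u=np.mgrid[:400,:640];P=np.stack([(u-K[0,2])/K[0,0]*d,(v-K[1,2])/K[1,1]*d,d],-1)@Q.T+o
                              ~~~~~~~~~~~~~~~~~~~~~~~~~~~~~~~~~~~~~~~~~~~~~~~~~~~~~~~~^~~~
ValueError: matmul: Input operand 1 has a mismatch in its core dimension 0, with gufunc signature (n?,k),(k,m?)->(n?,m?) (size 4 is different from 3)
```

Rotation is evidently a quaternion.

```bash
sed -i 's/np.array(p\["rotation"\])/R.from_quat(p["rotation"]).as_matrix()/' h.py
python3 - <<'E'
from h import *
for n in["scene","top"]:
    im,P,_=cloud(n);save(im,n[0]+'0.png');np.save(n,P)
    for q in["vessel","wing_cap","wing","seal_ring","amber_bottle","reagent_a","petri_1"]:
        for h in spot_in(q,n)[:2]:
            u,v=np.round(h["point"]).astype(int);print(n,q,(u,v),round(h["conf"],2),P[v,u].round(3))
print(camera_params("wrist"),r.hold_point_z)
E
```

```text
scene vessel (np.int64(310), np.int64(220)) 0.59 [0.496 0.076 0.087]
scene wing_cap (np.int64(338), np.int64(285)) 0.83 [ 0.44  -0.153  0.03 ]
scene wing (np.int64(334), np.int64(288)) 0.61 [ 0.427 -0.153  0.026]
scene amber_bottle (np.int64(365), np.int64(207)) 0.64 [0.693 0.073 0.067]
scene reagent_a (np.int64(332), np.int64(181)) 0.76 [0.704 0.275 0.066]
scene petri_1 (np.int64(244), np.int64(212)) 0.52 [0.402 0.344 0.01 ]
top vessel (np.int64(297), np.int64(216)) 0.62 [0.522 0.128 0.106]
top wing_cap (np.int64(401), np.int64(257)) 0.79 [ 0.434 -0.132  0.047]
top wing (np.int64(400), np.int64(258)) 0.9 [ 0.432 -0.132  0.034]
top seal_ring (np.int64(400), np.int64(258)) 0.35 [ 0.432 -0.132  0.034]
top amber_bottle (np.int64(312), np.int64(151)) 0.9 [0.689 0.097 0.088]
top reagent_a (np.int64(292), np.int64(217)) 0.42 [0.519 0.14  0.107]
top petri_1 (np.int64(202), np.int64(257)) 0.92 [0.421 0.374 0.014]
{'K': array([[280.31124513,   0.        , 319.36974861],
       [  0.        , 280.31124513, 195.71979436],
       [  0.        ,   0.        ,   1.        ]]), 'tool_from_camera': array([[-3.44754954e-04, -9.55802457e-01, -2.94009430e-01,
         7.56997678e-02],
       [ 9.99999867e-01, -2.16914993e-04, -4.67423872e-04,
        -1.06613242e-03],
       [ 3.82989832e-04, -2.94009552e-01,  9.55802405e-01,
        -1.41542420e-01],
       [ 0.00000000e+00,  0.00000000e+00,  0.00000000e+00,
         1.00000000e+00]])} 0.0187
```

View pics/t0.png

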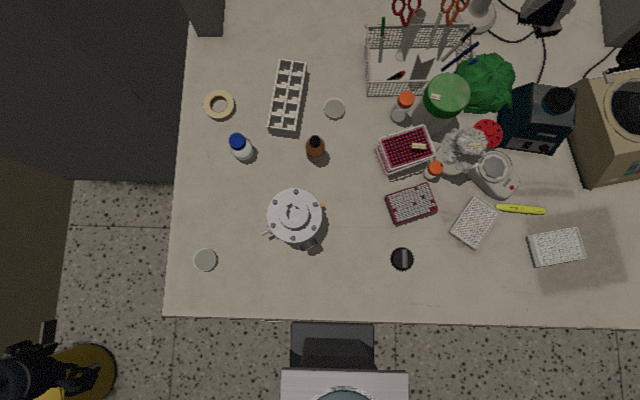

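View pics/s0.png

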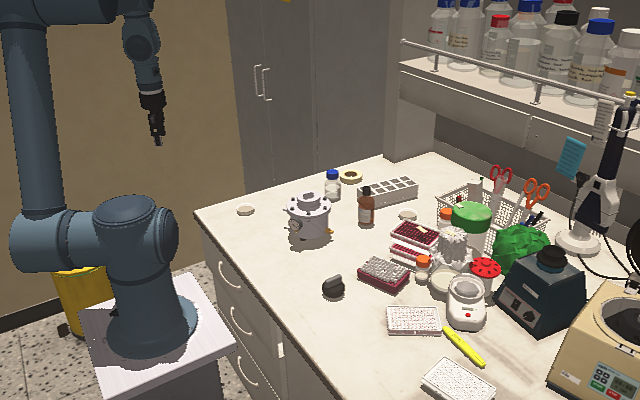

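The top view shows the vessel at about (296,216), gauge at (265,233) so vessel yaw is around -61°, and the cap at (401,258). I'll go above the vessel first for a close look.

```bash

python3 -m pendant '[{"x":-1,"y":-0.59,"z":-0.05},{"x":-1,"y":-0.59,"z":-0.05},{"x":-1,"y":-0.59,"z":-0.05},{"x":-1,"y":-0.59,"z":-0.05},{"x":-1,"y":-0.59,"z":-0.05}]' 0 >/dev/null
python3 -m pendant '[{"x":-1,"y":-0.59,"z":-0.05},{"x":-1,"y":-0.59,"z":-0.05},{"x":-1,"y":-0.59,"z":-0.05},{"x":-1,"y":-0.59,"z":-0.05},{"x":-1,"y":-0.59,"z":-0.05}]' >/dev/null
python3 -m pendant '[{"x":-1,"y":-0.59,"z":-0.05},{"x":-1,"y":-0.59,"z":-0.05},{"x":-1,"y":-0.59,"z":-0.05},{"x":-1,"y":-0.59,"z":-0.05},{"x":-1,"y":-0.59,"z":-0.05}]' >/dev/null
python3 -m pendant '[{"x":-1,"y":-0.59,"z":-0.05},{"x":-1,"y":-0.59,"z":-0.05},{"x":-1,"y":-0.59,"z":-0.05},{"x":-1,"y":-0.59,"z":-0.05},{"x":-1,"y":-0.59,"z":-0.05}]' >/dev/null
python3 -m pendant '[{"x":-1,"y":-0.59,"z":-0.05},{},{}]'
cat > look.py <<'E'
import sys
from h import *
im,P,s=cloud("wrist");np.save("w",P);cv2.imwrite("w.png",im[...,::-1])
print(s["time"],s["tcp_pos"].round(4),s["ee_rot"].round(4),s["q"].round(3))
for q in sys.argv[2:]:
    for h in spot_in(q,"wrist")[:2]:
        u,v=np.round(h["point"]).astype(int);print(q,(u,v),round(h["conf"],2),P[v,u].round(3))
save(im,sys.argv[1])
E
python3 look.py w1.png vessel neck_mouth notch
```

```text
0.85 [0.2212 0.5308 0.2314] [1.961e-01 9.806e-01 1.000e-04 0.000e+00] [ 1.066  0.377  0.081  1.274 -0.     1.461]
vessel (np.int64(171), np.int64(392)) 0.57 [0.471 0.157 0.022]
neck_mouth (np.int64(170), np.int64(397)) 0.74 [0.473 0.159 0.031]
notch (np.int64(172), np.int64(396)) 0.52 [0.474 0.161 0.028]invalid input at $[0]: expected keys x, y, z, yaw
invalid input at $[0]: expected keys x, y, z, yaw
invalid input at $[0]: expected keys x, y, z, yaw
invalid input at $[0]: expected keys x, y, z, yaw
invalid input at $[0]: expected keys x, y, z, yaw
```

View pics/w1.png

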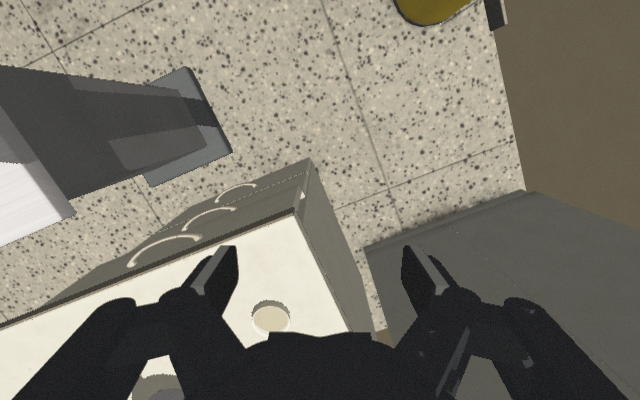

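The rows need all four keys, so the arm hasn't moved; the picture shows only floor and the petri dish at (270,318). I'll resend the moves with full keys.

```bash

python3 -m pendant '[{"x":-1,"y":-0.59,"z":-0.05,"yaw":0},{"x":-1,"y":-0.59,"z":-0.05,"yaw":0},{"x":-1,"y":-0.59,"z":-0.05,"yaw":0},{"x":-1,"y":-0.59,"z":-0.05,"yaw":0},{"x":-1,"y":-0.59,"z":-0.05,"yaw":0}]' 0 >/dev/null
python3 -m pendant '[{"x":-1,"y":-0.59,"z":-0.05,"yaw":0},{"x":-1,"y":-0.59,"z":-0.05,"yaw":0},{"x":-1,"y":-0.59,"z":-0.05,"yaw":0},{"x":-1,"y":-0.59,"z":-0.05,"yaw":0},{"x":-1,"y":-0.59,"z":-0.05,"yaw":0}]'  >/dev/null
python3 -m pendant '[{"x":-1,"y":-0.59,"z":-0.05,"yaw":0},{"x":-1,"y":-0.59,"z":-0.05,"yaw":0},{"x":-1,"y":-0.59,"z":-0.05,"yaw":0},{"x":-1,"y":-0.59,"z":-0.05,"yaw":0},{"x":-1,"y":-0.59,"z":-0.05,"yaw":0}]'  >/dev/null
python3 -m pendant '[{"x":-1,"y":-0.59,"z":-0.05,"yaw":0},{"x":-1,"y":-0.59,"z":-0.05,"yaw":0},{"x":-1,"y":-0.59,"z":-0.05,"yaw":0},{"x":-1,"y":-0.59,"z":-0.05,"yaw":0},{"x":-1,"y":-0.59,"z":-0.05,"yaw":0}]'  >/dev/null
python3 -m pendant '[{"x":-1,"y":-0.59,"z":-0.05,"yaw":0},{"x":0,"y":0,"z":0,"yaw":0},{"x":0,"y":0,"z":0,"yaw":0}]'
python3 look.py w2.png vessel neck_mouth notch
```

```text
time: 3.92
tcp_pos: [0.5132, 0.1409, 0.2522]
ee_rot: [0.196, 0.981, 0.0, -0.0]
wrist_force: [0.2, 0.4, 0.3]
grip_width: 0.0856
grasp_force: 0.0
3.925 [0.5132 0.1409 0.2522] [ 1.961e-01  9.806e-01  2.000e-04 -3.000e-04] [1.48e-01 2.85e-01 4.00e-03 1.29e+00 1.00e-03 5.43e-01]
vessel (np.int64(315), np.int64(184)) 0.55 [0.505 0.138 0.13 ]
neck_mouth (np.int64(315), np.int64(191)) 0.77 [0.518 0.133 0.107]
neck_mouth (np.int64(471), np.int64(258)) 0.72 [0.691 0.281 0.066]
notch (np.int64(316), np.int64(189)) 0.74 [0.516 0.134 0.106]
```

View pics/w2.png

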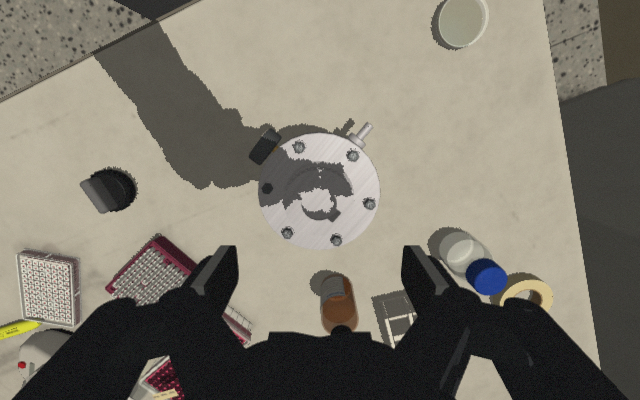

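Here the gauge is at (265,147), a port at (365,132) and the collar with its notches around (320,192), so I had mistaken the port for the gauge. Vessel +x is about +28°. I'll fit the collar from depth.

```bash
cat > fit.py <<'E'
from h import *
from scipy.optimize import least_squares
P=np.load("w.npy");im=cv2.imread("w.png")
Q=P.reshape(-1,3);c=np.array([.512,.135])
m=np.hypot(*(Q[:,:2]-c).T)<.06
print(np.histogram(Q[m,2],bins=np.arange(.09,.15,.004)))
M=((Q[:,2]>.125)&m);T=Q[M];zt=np.median(T[:,2]);T=T[abs(T[:,2]-zt)<.003];print(len(T),zt)
# rasterise top and fit template: annulus 17.5..35 with notches
def cost(p):
    d=T[:,:2]-p[:2];a=p[2];x=d@[np.cos(a),np.sin(a)];y=d@[-np.sin(a),np.cos(a)];rr=np.hypot(x,y)
    bad=(rr<.0175)|(rr>.035)|((abs(x)<.023)&(abs(y)<.007))
    return bad.mean()
from scipy.optimize import differential_evolution as DE
for sd in(0,1):
    q=DE(cost,[(c[0]-.02,c[0]+.02),(c[1]-.02,c[1]+.02),(-np.pi/2,np.pi/2)],seed=sd,popsize=40,tol=1e-8);print(q.x,q.fun,np.degrees(q.x[2]))
g=np.full((500,500),0,np.uint8)
for p in T:
    u=int(250+(p[0]-c[0])*5000);v=int(250-(p[1]-c[1])*5000)
    if 0<=u<500 and 0<=v<500: cv2.circle(g,(u,v),2,255,-1)
k=im[130:250,250:390];k=cv2.resize(k,(560,480))
cv2.imwrite("pics/f.png",cv2.resize(np.hstack([cv2.cvtColor(g[:480,100:400],cv2.COLOR_GRAY2BGR)[:, :],cv2.resize(k,(480,480))]),(780,480)))
E
python3 fit.py
```

```text
(array([  27,   16, 3560, 1471, 1183,   16,   23,   54,   54,  353, 2328,
          0,    0,    0]), array([0.09 , 0.094, 0.098, 0.102, 0.106, 0.11 , 0.114, 0.118, 0.122,
       0.126, 0.13 , 0.134, 0.138, 0.142, 0.146]))
5661 0.3310831933925488
[0.52413032 0.14998122 0.71766841] 0.4075251722310546 41.11937104477574
[0.5134724  0.12463713 1.52060197] 0.40399222752163927 87.12407540082512
```

View pics/f.png

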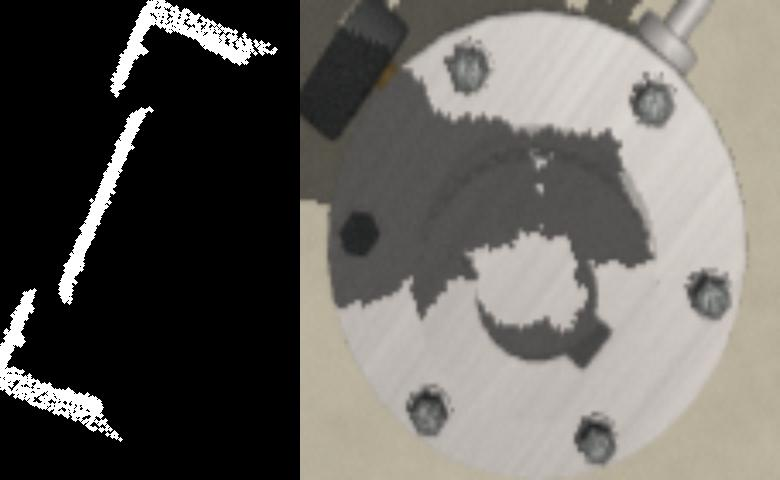

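```bash
sed -i 's/M=((Q\[:,2\]>.125)&m)/M=((Q[:,2]>.125)\&m\&(Q[:,2]<.15))/' fit.py; python3 fit.py
```

```text
(array([  27,   16, 3560, 1471, 1183,   16,   23,   54,   54,  353, 2328,
          0,    0,    0]), array([0.09 , 0.094, 0.098, 0.102, 0.106, 0.11 , 0.114, 0.118, 0.122,
       0.126, 0.13 , 0.134, 0.138, 0.142, 0.146]))
2604 0.13085364796796073
[0.52426295 0.13433991 0.50281222] 0.009216589861751152 28.80901791892175
[0.52427238 0.1343411  0.50697125] 0.009216589861751152 29.047312851616937
```

View pics/f.png

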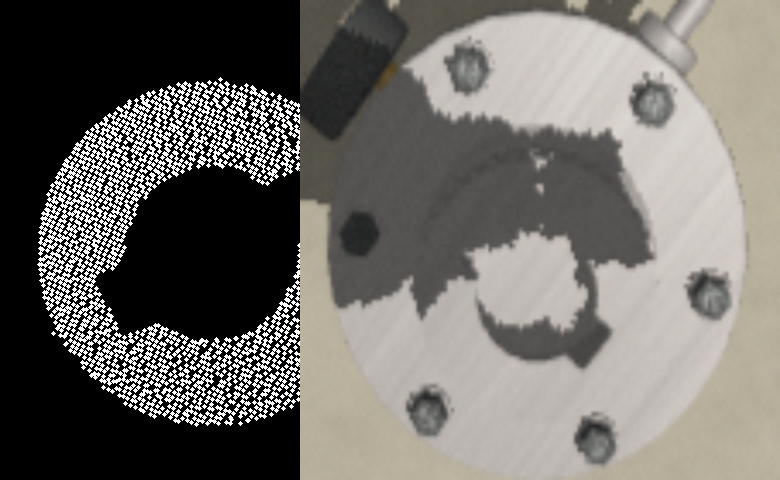

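Good fit: the collar centre is (0.524,0.134), yaw 29°, top z≈0.131, with both notches visible. Next, the cap.

```bash

python3 -m pendant '[{"x":-0.11,"y":-1,"z":0,"yaw":0},{"x":-0.11,"y":-1,"z":0,"yaw":0},{"x":-0.11,"y":-1,"z":0,"yaw":0},{"x":-0.11,"y":-1,"z":0,"yaw":0},{"x":-0.11,"y":-1,"z":0,"yaw":0}]' >/dev/null
python3 -m pendant '[{"x":-0.11,"y":-1,"z":0.5,"yaw":0},{"x":-0.11,"y":-1,"z":0.5,"yaw":0},{"x":-0.11,"y":-1,"z":0.5,"yaw":0},{"x":-0.11,"y":-1,"z":0.5,"yaw":0},{"x":-0.11,"y":-1,"z":0.5,"yaw":0}]' >/dev/null
python3 -m pendant '[{"x":-0.11,"y":-1,"z":0.5,"yaw":0},{"x":-0.11,"y":-1,"z":0.5,"yaw":0},{"x":-0.11,"y":-1,"z":0.5,"yaw":0},{"x":-0.11,"y":-1,"z":0.5,"yaw":0},{"x":0,"y":0,"z":0,"yaw":0}]' >/dev/null
python3 -m pendant '[{"x":0,"y":0,"z":0,"yaw":0},{"x":0,"y":0,"z":0,"yaw":0}]' 
python3 look.py w3.png wing wing_cap
python3 - <<'E'
from h import *
P=np.load("w.npy").reshape(-1,3);c=np.array([.434,-.135])
m=np.hypot(*(P[:,:2]-c).T)<.05;Q=P[m]
print(np.histogram(Q[:,2],bins=np.arange(-.008,.064,.004)))
t=Q[(Q[:,2]>.044)&(Q[:,2]<.06)][:,:2].astype(np.float32)
print(len(t),np.median(Q[(Q[:,2]>.044)&(Q[:,2]<.06)][:,2]),cv2.minAreaRect(t),t.mean(0))
s=Q[(Q[:,2]>.02)&(Q[:,2]<.03)][:,:2].astype(np.float32);print(cv2.minEnclosingCircle(s),len(s))
print("bench",np.median(Q[abs(Q[:,2])<.01][:,2]))
E
```

```text
time: 6.25
tcp_pos: [0.4346, -0.1295, 0.1628]
ee_rot: [0.196, 0.981, 0.0, 0.0]
wrist_force: [0.6, 1.1, 0.5]
grip_width: 0.0856
grasp_force: 0.0
6.25 [ 0.4346 -0.1295  0.1628] [1.958e-01 9.806e-01 0.000e+00 5.000e-04] [-0.43   0.169 -0.382  1.019  0.    -0.036]
wing (np.int64(306), np.int64(188)) 0.73 [ 0.424 -0.14   0.051]
wing_cap (np.int64(307), np.int64(184)) 0.91 [ 0.422 -0.138  0.05 ]
(array([   0, 3430,  103,    0,    1,   33,   37,  252, 1341,   56,   30,
         34,   30,  126,  564,    0,    0]), array([-0.008, -0.004,  0.   ,  0.004,  0.008,  0.012,  0.016,  0.02 ,
        0.024,  0.028,  0.032,  0.036,  0.04 ,  0.044,  0.048,  0.052,
        0.056,  0.06 ]))
690 0.04931487752048758 ((0.4296044707298279, -0.14195126295089722), (0.047386568039655685, 0.0141872838139534), 1.3021105527877808) [ 0.428565   -0.14137071]
((0.42986375093460083, -0.14191824197769165), 0.03047344647347927) 1643
bench -0.0012965158517437847
```

View pics/w3.png

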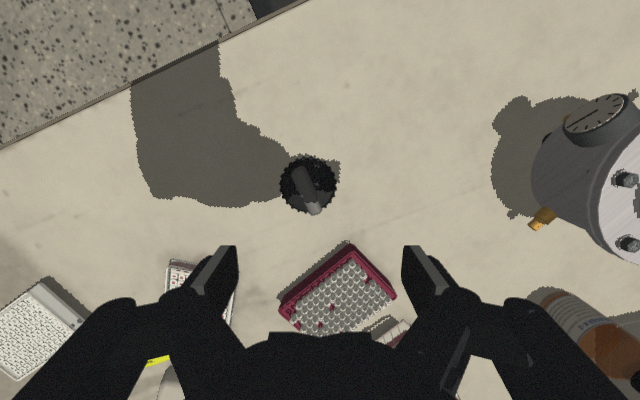

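Cap: wing centre (0.4297,-0.1419), 47×14 mm as specified, direction 1.3°. The measured z reads about 1.5 mm low, so the collar top is really about 0.1325. In the picture the cap is at (307,186), with nothing near the finger paths. I'll align, descend and grip.

```bash

python3 -m pendant '[{"x":-0.01,"y":-0.66,"z":0.3,"yaw":0},{"x":0,"y":0,"z":0.8,"yaw":-1},{"x":0,"y":0,"z":1,"yaw":-1},{"x":0,"y":0,"z":1,"yaw":-1},{"x":0,"y":0,"z":1,"yaw":-1}]' 0 >/dev/null
python3 -m pendant '[{"x":0,"y":0,"z":0,"yaw":-0.17},{"x":0,"y":0,"z":0,"yaw":0},{"x":0,"y":0,"z":0,"yaw":0}]'
python3 look.py w4.png
python3 - <<'E'
from h import *
P=np.load("w.npy").reshape(-1,3);c=np.array([.43,-.142])
m=np.hypot(*(P[:,:2]-c).T)<.05;Q=P[m]
t=Q[(Q[:,2]>.044)&(Q[:,2]<.056)][:,:2].astype(np.float32)
print(len(t),np.median(Q[(Q[:,2]>.044)&(Q[:,2]<.056)][:,2]),cv2.minAreaRect(t))
s=Q[(Q[:,2]>.02)&(Q[:,2]<.03)][:,:2].astype(np.float32);print(cv2.minEnclosingCircle(s),len(s))
E
```

```text
time: 7.4
tcp_pos: [0.4301, -0.1426, 0.0812]
ee_rot: [-0.011, 1.0, -0.0, 0.001]
wrist_force: [-0.4, -0.7, -0.4]
grip_width: 0.0852
grasp_force: 0.0
7.4 [ 0.4301 -0.1426  0.0812] [-1.070e-02  9.999e-01 -4.000e-04  8.000e-04] [-0.46   0.244 -0.519  0.805  0.    -0.482]
1313 0.04938276855070836 ((0.42921316623687744, -0.14228329062461853), (0.046679023653268814, 0.01364034041762352), 1.9804916381835938)
((0.42992502450942993, -0.1419888138771057), 0.030516844242811203) 3117
```

```bash

python3 -m pendant '[{"x":0.02,"y":0,"z":0.9,"yaw":-0.06},{"x":0,"y":0,"z":0.9,"yaw":0},{"x":0,"y":0,"z":0.7,"yaw":0},{"x":0,"y":0,"z":0,"yaw":0},{"x":0,"y":0,"z":0,"yaw":0}]'
python3 -m pendant '[{"x":0,"y":0,"z":0,"yaw":0},{"x":0,"y":0,"z":0,"yaw":0},{"x":0,"y":0,"z":0,"yaw":0},{"x":0,"y":0,"z":0,"yaw":0},{"x":0,"y":0,"z":0,"yaw":0}]' 255 80
python3 -m pendant '[{"x":0,"y":0,"z":0,"yaw":0},{"x":0,"y":0,"z":0,"yaw":0},{"x":0,"y":0,"z":0,"yaw":0}]'
```

```text
time: 8.07
tcp_pos: [0.4294, -0.1422, 0.0308]
ee_rot: [-0.014, 1.0, -0.0, 0.0]
wrist_force: [-0.1, 0.8, -0.1]
grip_width: 0.0856
grasp_force: 0.0
time: 8.7
tcp_pos: [0.4291, -0.142, 0.0305]
ee_rot: [-0.014, 1.0, 0.0, 0.0]
wrist_force: [-1.0, 0.9, 4.2]
grip_width: 0.0123
grasp_force: 79.2
time: 9.07
tcp_pos: [0.4291, -0.142, 0.0305]
ee_rot: [-0.014, 1.0, 0.0, 0.0]
wrist_force: [-0.8, 1.0, 4.6]
grip_width: 0.0125
grasp_force: 79.4
```

```bash

python3 -m pendant '[{"x":0,"y":0,"z":-0.5,"yaw":0},{"x":0,"y":0,"z":-1,"yaw":0},{"x":0,"y":0,"z":-1,"yaw":0},{"x":0,"y":0,"z":-1,"yaw":0},{"x":0,"y":0,"z":-1,"yaw":0}]'
python3 -m pendant '[{"x":0,"y":0,"z":-1,"yaw":0},{"x":0,"y":0,"z":-1,"yaw":0},{"x":0,"y":0,"z":-1,"yaw":0},{"x":0,"y":0,"z":-0.5,"yaw":0},{"x":-0.36,"y":0.7,"z":0,"yaw":0}]' >/dev/null
python3 -m pendant '[{"x":-0.36,"y":1,"z":0,"yaw":0},{"x":-0.36,"y":1,"z":0,"yaw":0},{"x":-0.36,"y":1,"z":0,"yaw":0},{"x":-0.36,"y":1,"z":0,"yaw":0},{"x":-0.36,"y":1,"z":0,"yaw":0}]' >/dev/null
python3 -m pendant '[{"x":-0.36,"y":1,"z":0,"yaw":0},{"x":-0.36,"y":1,"z":0,"yaw":0},{"x":-0.36,"y":1,"z":0,"yaw":0},{"x":-0.36,"y":1,"z":0,"yaw":0},{"x":-0.36,"y":1,"z":0,"yaw":0}]' >/dev/null
python3 -m pendant '[{"x":-0.36,"y":1,"z":0,"yaw":0},{"x":-0.36,"y":1,"z":0,"yaw":0},{"x":-0.36,"y":0.975,"z":0,"yaw":0},{"x":0,"y":0,"z":0,"yaw":-1},{"x":0,"y":0,"z":0,"yaw":-1}]' >/dev/null
python3 -m pendant '[{"x":0,"y":0,"z":0,"yaw":-1},{"x":0,"y":0,"z":0,"yaw":-1},{"x":0,"y":0,"z":0,"yaw":-0.78},{"x":0,"y":0,"z":0,"yaw":0},{"x":0,"y":0,"z":0,"yaw":0}]'
python3 look.py w5.png wing wing_cap
cat > meas.py <<'E'
from h import *
s=monitor.state();P=np.load("w.npy");Q=P.reshape(-1,3);t=s["tcp_pos"];a=R.from_quat(s["ee_rot"]).as_matrix()
print("tool x angle",np.degrees(np.arctan2(a[1,0],a[0,0]))%360,"tilt",a[:,2])
m=np.hypot(*(Q[:,:2]-t[:2]).T)<.06;Q=Q[m&(Q[:,2]<t[2]+.03)]
print(np.histogram(Q[:,2],bins=np.arange(.09,.23,.005)))
W=Q[(Q[:,2]>t[2]+.014)&(Q[:,2]<t[2]+.024)];print("wing",len(W),np.median(W[:,2]),cv2.minAreaRect(W[:,:2].astype(np.float32)))
S=Q[(Q[:,2]>t[2]-.008)&(Q[:,2]<t[2]+.001)];print("skirt",len(S),np.median(S[:,2]),cv2.minEnclosingCircle(S[:,:2].astype(np.float32)))
C=Q[(Q[:,2]>.126)&(Q[:,2]<.136)];print("collar",len(C),np.median(C[:,2]),cv2.minEnclosingCircle(C[:,:2].astype(np.float32)))
E
python3 meas.py
```

```text
time: 9.7
tcp_pos: [0.4286, -0.142, 0.121]
ee_rot: [-0.014, 1.0, 0.0, -0.0]
wrist_force: [0.9, -0.6, -1.7]
grip_width: 0.0119
grasp_force: 78.5
time: 12.82
tcp_pos: [0.5218, 0.1346, 0.19]
ee_rot: [-0.25, 0.968, 0.0, -0.0]
wrist_force: [0.5, -0.7, -1.5]
grip_width: 0.0122
grasp_force: 78.6
12.825 [0.5218 0.1346 0.19  ] [-2.500e-01  9.682e-01  1.000e-04 -3.000e-04] [ 0.135  0.32  -0.11   1.142  0.    -0.371]
wing (np.int64(319), np.int64(233)) 0.69 [0.505 0.125 0.208]
wing_cap (np.int64(321), np.int64(234)) 0.6 [0.504 0.126 0.209]
tool x angle 208.97466388509298 tilt [-1.35969937e-04  6.77261813e-05 -9.99999988e-01]
(array([   0,   74, 6304,  758,    5,   44,  102,  285, 1564,    0,    0,
          0,    0,    0,    2,   18,  149,  265, 1034, 1785,  112,  265,
        325, 2259,  421,  331,   12,    0]), array([0.09 , 0.095, 0.1  , 0.105, 0.11 , 0.115, 0.12 , 0.125, 0.13 ,
       0.135, 0.14 , 0.145, 0.15 , 0.155, 0.16 , 0.165, 0.17 , 0.175,
       0.18 , 0.185, 0.19 , 0.195, 0.2  , 0.205, 0.21 , 0.215, 0.22 ,
       0.225, 0.23 ]))
wing 2692 0.20886420310337472 ((0.5217306613922119, 0.13474443554878235), (0.03988979011774063, 0.0390799306333065), 72.8299331665039)
skirt 2414 0.18590546059278532 ((0.5207568407058716, 0.13410240411758423), 0.02899358607828617)
collar 1820 0.13087244758727104 ((0.5214350819587708, 0.13182352483272552), 0.035248883068561554)
```

View pics/w5.png

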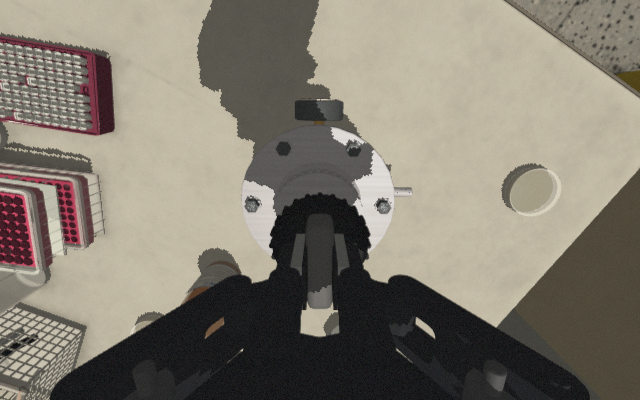

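The cap hangs over the collar with the gauge straight up at (319,109), so yaw is aligned. I'll fit the collar and skirt with their known radii.

```bash
cat > fit2.py <<'E'
from h import *
from scipy.optimize import least_squares
P=np.load("w.npy");Q=P.reshape(-1,3);s=monitor.state();t=s["tcp_pos"];a=R.from_quat(s["ee_rot"]).as_matrix()
Q=Q[np.hypot(*(Q[:,:2]-t[:2]).T)<.05]
def arc(T,R0,c0,name):
    c=np.array(c0)
    for _ in range(6):  # outermost points by bearing
        d=T[:,:2]-c;b=np.floor(np.degrees(np.arctan2(d[:,1],d[:,0]))/4);rr=np.hypot(*d.T)
        E=np.array([T[b==k][np.argmax(rr[b==k])][:2] for k in np.unique(b) if rr[b==k].max()>R0*.93 and rr[b==k].max()<R0*1.07])
        f=least_squares(lambda p:np.hypot(*(E-p[:2]).T)-R0,c,loss="soft_l1",f_scale=.0004);c=f.x
    print(name,c.round(4),len(E),"rms",np.sqrt(np.mean((np.hypot(*(E-c).T)-R0)**2)));return c
C=arc(Q[(Q[:,2]>.126)&(Q[:,2]<.136)],.035,[.5225,.134],"collar")
S=arc(Q[(Q[:,2]>t[2]-.008)&(Q[:,2]<t[2]+.001)],.029,t[:2],"skirt")
d=np.r_[C-S,0];print("need tool shift mm (collar-skirt)",(a.T@d*1e3).round(2)," (first fit - TCP)",(a.T@np.r_[np.array([.5243,.1343])-t[:2],0]*1e3).round(2))
E
python3 fit2.py
```

```text
collar [0.5243 0.134 ] 48 rms 0.0004252156138158377
skirt [0.5229 0.1353] 55 rms 0.0008310196598472372
need tool shift mm (collar-skirt) [-0.57 -1.77 -0.  ]  (first fit - TCP) [-2.02 -1.11 -0.  ]
```

```bash

python3 -m pendant '[{"x":-0.06,"y":-0.075,"z":0.6,"yaw":0},{"x":0,"y":0,"z":0.5,"yaw":0},{"x":0,"y":0,"z":0,"yaw":0},{"x":0,"y":0,"z":0,"yaw":0}]'
python3 -m pendant '[{"x":0,"y":0,"z":0.1,"yaw":0},{"x":0,"y":0,"z":0.1,"yaw":0},{"x":0,"y":0,"z":0,"yaw":0}]'
python3 -m pendant '[{"x":0,"y":0,"z":0.05,"yaw":0},{"x":0,"y":0,"z":0,"yaw":0}]'
python3 -m pendant '[{"x":0,"y":0,"z":0.05,"yaw":0},{"x":0,"y":0,"z":0,"yaw":0}]'
```

```text
time: 13.48
tcp_pos: [0.5237, 0.1334, 0.1682]
ee_rot: [-0.25, 0.968, 0.0, -0.0]
wrist_force: [0.1, -0.7, -1.5]
grip_width: 0.0118
grasp_force: 78.6
time: 13.85
tcp_pos: [0.5238, 0.1335, 0.1642]
ee_rot: [-0.25, 0.968, 0.0, -0.0]
wrist_force: [-0.7, 0.1, -1.3]
grip_width: 0.0119
grasp_force: 78.6
time: 14.1
tcp_pos: [0.5238, 0.1335, 0.1633]
ee_rot: [-0.25, 0.968, 0.0, -0.0]
wrist_force: [1.2, 0.4, -1.6]
grip_width: 0.0123
grasp_force: 78.6
time: 14.35
tcp_pos: [0.5238, 0.1335, 0.1622]
ee_rot: [-0.25, 0.968, 0.0, -0.0]
wrist_force: [0.4, 0.6, -1.6]
grip_width: 0.0124
grasp_force: 78.6
```

```bash

for i in 1; do
python3 -m pendant '[{"x":0,"y":0,"z":0.05,"yaw":0},{"x":0,"y":0,"z":0,"yaw":0}]' | grep -E 'tcp|wrist'
python3 -m pendant '[{"x":0,"y":0,"z":0.05,"yaw":0},{"x":0,"y":0,"z":0,"yaw":0}]' | grep -E 'tcp|wrist'
python3 -m pendant '[{"x":0,"y":0,"z":0.05,"yaw":0},{"x":0,"y":0,"z":0,"yaw":0}]' | grep -E 'tcp|wrist'
done
```

```text
tcp_pos: [0.5237, 0.1334, 0.1612]
wrist_force: [0.3, -0.4, -1.4]
tcp_pos: [0.5237, 0.1334, 0.1602]
wrist_force: [-0.8, -0.3, -0.9]
tcp_pos: [0.5237, 0.1334, 0.1592]
wrist_force: [0.7, -0.7, -1.5]
```

```bash

python3 -m pendant '[{"x":0,"y":0,"z":0.05,"yaw":0},{"x":0,"y":0,"z":0,"yaw":0}]' | grep -E 'tcp|wrist'
python3 -m pendant '[{"x":0,"y":0,"z":0.05,"yaw":0},{"x":0,"y":0,"z":0,"yaw":0}]' | grep -E 'tcp|wrist'
python3 -m pendant '[{"x":0,"y":0,"z":0.025,"yaw":0},{"x":0,"y":0,"z":0,"yaw":0}]' | grep -E 'tcp|wrist'
```

```text
tcp_pos: [0.5237, 0.1334, 0.1582]
wrist_force: [0.8, -0.0, -1.9]
tcp_pos: [0.5237, 0.1334, 0.1572]
wrist_force: [0.2, -0.3, -1.6]
tcp_pos: [0.5238, 0.1335, 0.1568]
wrist_force: [-1.1, 0.2, -2.1]
```

```bash

python3 -m pendant '[{"x":0,"y":0,"z":0.025,"yaw":0},{"x":0,"y":0,"z":0,"yaw":0}]' | grep -E 'tcp|wrist'
python3 -m pendant '[{"x":0,"y":0,"z":0.025,"yaw":0},{"x":0,"y":0,"z":0,"yaw":0}]' | grep -E 'tcp|wrist'
python3 -m pendant '[{"x":0,"y":0,"z":0.025,"yaw":0},{"x":0,"y":0,"z":0,"yaw":0}]' | grep -E 'tcp|wrist'
```

```text
tcp_pos: [0.5239, 0.1335, 0.1567]
wrist_force: [-1.4, -0.1, 1.1]
tcp_pos: [0.5239, 0.1335, 0.1562]
wrist_force: [-2.3, -0.1, 3.7]
tcp_pos: [0.5239, 0.1335, 0.1557]
wrist_force: [-2.3, -0.1, 5.9]
```

```bash

python3 -m pendant '[{"x":0,"y":0,"z":0.025,"yaw":0},{"x":0,"y":0,"z":0,"yaw":0}]' | grep -E 'tcp|wrist'
python3 -m pendant '[{"x":0,"y":0,"z":0.025,"yaw":0},{"x":0,"y":0,"z":0,"yaw":0},{"x":0,"y":0,"z":0,"yaw":0}]' | grep -E 'tcp|wrist'
```

```text
tcp_pos: [0.5239, 0.1335, 0.1554]
wrist_force: [-3.4, 0.2, 7.4]
tcp_pos: [0.5239, 0.1335, 0.1551]
wrist_force: [-3.1, 0.3, 7.4]
```

Seal is at about 9 N with a −3 N side force, so I'll ease sideways a little and press on.

```bash

python3 -m pendant '[{"x":0.025,"y":0.012,"z":0,"yaw":0},{"x":0,"y":0,"z":0,"yaw":0},{"x":0,"y":0,"z":0,"yaw":0}]' | grep -E 'tcp|wrist'
python3 -m pendant '[{"x":0,"y":0,"z":0.025,"yaw":0},{"x":0,"y":0,"z":0,"yaw":0},{"x":0,"y":0,"z":0,"yaw":0}]' | grep -E 'tcp|wrist'
python3 -c "from h import *;s=monitor.state();print(s['moment'],s['tcp_pos'],s['ee_rot'])"
```

```text
tcp_pos: [0.5239, 0.1335, 0.1552]
wrist_force: [-3.2, 0.0, 7.7]
tcp_pos: [0.5239, 0.1335, 0.1549]
wrist_force: [-2.5, -0.4, 8.9]
[-0.09219229  0.61025219  0.00630883] [0.52389517 0.13351127 0.15494552] [-2.50413172e-01  9.68138566e-01 -8.45687787e-05  9.76608375e-04]
```

```bash

python3 -m pendant '[{"x":0.02,"y":0.01,"z":0.025,"yaw":0},{"x":0,"y":0,"z":0,"yaw":0},{"x":0,"y":0,"z":0,"yaw":0}]' | grep -E 'tcp|wrist'
python3 -m pendant '[{"x":0,"y":0,"z":0.02,"yaw":0},{"x":0,"y":0,"z":0,"yaw":0},{"x":0,"y":0,"z":0,"yaw":0}]' | grep -E 'tcp|wrist'
```

```text
tcp_pos: [0.5238, 0.1335, 0.1547]
wrist_force: [-2.3, 0.6, 9.8]
tcp_pos: [0.5238, 0.1335, 0.1545]
wrist_force: [-2.8, -0.4, 10.8]
```

```bash
cat > st.py <<'E'
from h import *
s=monitor.state();a=R.from_quat(s["ee_rot"]).as_matrix()
print(round(s["time"],2),"z",s["tcp_pos"].round(4),"F",s["wrist_force"].round(1),"M",s["moment"].round(3),"ang",round(np.degrees(np.arctan2(a[1,0],a[0,0]))%360,2),"q6",s["q"][5].round(3),s["tau"][5].round(3))
E
python3 -m pendant '[{"x":0,"y":0,"z":0.03,"yaw":0},{"x":0,"y":0,"z":0,"yaw":0},{"x":0,"y":0,"z":0,"yaw":0}]' >/dev/null; python3 st.py
python3 -m pendant '[{"x":0,"y":0,"z":0,"yaw":0.4},{"x":0,"y":0,"z":0,"yaw":0}]' >/dev/null; python3 st.py
python3 -m pendant '[{"x":0,"y":0,"z":0,"yaw":0.4},{"x":0,"y":0,"z":0,"yaw":0}]' >/dev/null; python3 st.py
```

```text
19.1 z [0.5239 0.1335 0.1541] F [-2.5  0.3 12. ] M [-0.174  0.696  0.008] ang 209.0 q6 -0.374 0.004
19.35 z [0.5238 0.1336 0.1541] F [-4. -0. 11.] M [-0.116  0.723  0.04 ] ang 206.71 q6 -0.334 0.09
19.6 z [0.524  0.1337 0.1541] F [-2.6  0.7 11.3] M [-0.078  0.67   0.086] ang 204.43 q6 -0.294 0.153
```

```bash

python3 -m pendant '[{"x":0,"y":0,"z":0,"yaw":0.3},{"x":0,"y":0,"z":0,"yaw":0}]' >/dev/null; python3 st.py
python3 -m pendant '[{"x":0,"y":0,"z":0,"yaw":0.3},{"x":0,"y":0,"z":0,"yaw":0}]' >/dev/null; python3 st.py
```

```text
19.85 z [0.5242 0.1337 0.1542] F [-2.6  0.2 11.5] M [-0.051  0.661  0.094] ang 202.71 q6 -0.264 0.146
20.1 z [0.5244 0.1337 0.1543] F [-2.3 -0.5 12. ] M [0.003 0.533 0.094] ang 201.0 q6 -0.234 0.146
```

```bash

python3 -m pendant '[{"x":0,"y":0,"z":0,"yaw":0.3},{"x":0,"y":0,"z":0,"yaw":0}]' >/dev/null; python3 st.py
python3 -m pendant '[{"x":0,"y":0,"z":0,"yaw":0.3},{"x":0,"y":0,"z":0,"yaw":0}]' >/dev/null; python3 st.py
python3 -m pendant '[{"x":0,"y":0,"z":0,"yaw":0.4},{"x":0,"y":0,"z":0,"yaw":0}]' >/dev/null; python3 st.py
```

```text
20.35 z [0.5245 0.1337 0.1543] F [-2.9  0.7 10.6] M [-0.023  0.472  0.07 ] ang 199.28 q6 -0.204 0.145
20.6 z [0.5246 0.1338 0.1543] F [-2.   0.2 10.7] M [-0.054  0.417  0.108] ang 197.56 q6 -0.174 0.145
20.85 z [0.5248 0.1338 0.1544] F [-1.3  1.7 11.9] M [0.016 0.331 0.101] ang 195.26 q6 -0.134 0.152
```

Torque is steady at about 0.15 N m at 14° of turn, past the notch's free play, so the lugs are under the rim. Turning on.

```bash

python3 -m pendant '[{"x":0,"y":0,"z":0,"yaw":0.5},{"x":0,"y":0,"z":0,"yaw":0.5},{"x":0,"y":0,"z":0,"yaw":0.5},{"x":0,"y":0,"z":0,"yaw":0.5}]' >/dev/null; python3 st.py
python3 -m pendant '[{"x":0,"y":0,"z":0,"yaw":0.5},{"x":0,"y":0,"z":0,"yaw":0.5},{"x":0,"y":0,"z":0,"yaw":0.5},{"x":0,"y":0,"z":0,"yaw":0.5}]' >/dev/null; python3 st.py
python3 -m pendant '[{"x":0,"y":0,"z":0,"yaw":0.5},{"x":0,"y":0,"z":0,"yaw":0.5},{"x":0,"y":0,"z":0,"yaw":0.5},{"x":0,"y":0,"z":0,"yaw":0.5}]' >/dev/null; python3 st.py
python3 -m pendant '[{"x":0,"y":0,"z":0,"yaw":0.5},{"x":0,"y":0,"z":0,"yaw":0.5},{"x":0,"y":0,"z":0,"yaw":0.5}]' >/dev/null; python3 st.py
```

```text
21.35 z [0.5252 0.1338 0.1545] F [-0.7  0.3 10.7] M [0.012 0.174 0.095] ang 183.73 q6 0.067 -0.198
21.85 z [0.5254 0.134  0.1545] F [ 0.3  1.1 10.2] M [0.084 0.078 0.139] ang 172.27 q6 0.267 -0.184
22.35 z [0.5254 0.1343 0.1545] F [-0.1  1.7  9.4] M [0.203 0.141 0.12 ] ang 160.82 q6 0.467 -0.187
22.73 z [0.5254 0.1344 0.1545] F [-0.1  1.7 10.5] M [0.299 0.108 0.129] ang 152.23 q6 0.617 -0.189
```

```bash

python3 -m pendant '[{"x":0,"y":0,"z":0,"yaw":0.5},{"x":0,"y":0,"z":0,"yaw":0.5},{"x":0,"y":0,"z":0,"yaw":0.5},{"x":0,"y":0,"z":0,"yaw":0}]' >/dev/null; python3 st.py
python3 -m pendant '[{"x":0,"y":0,"z":0,"yaw":0.5},{"x":0,"y":0,"z":0,"yaw":0.4},{"x":0,"y":0,"z":0,"yaw":0}]' >/dev/null; python3 st.py
python3 -m pendant '[{"x":0,"y":0,"z":0,"yaw":0.5},{"x":0,"y":0,"z":0,"yaw":0}]' >/dev/null; python3 st.py
python3 -m pendant '[{"x":0,"y":0,"z":0,"yaw":0.5},{"x":0,"y":0,"z":0,"yaw":0}]' >/dev/null; python3 st.py
```

```text
23.23 z [0.5254 0.1344 0.1545] F [ 0.3  2.3 10.8] M [0.327 0.134 0.105] ang 143.71 q6 0.766 0.168
23.6 z [0.5254 0.1345 0.1545] F [-0.   1.6 10. ] M [0.399 0.158 0.159] ang 138.56 q6 0.856 0.153
23.85 z [0.5254 0.1345 0.1545] F [-0.9  1.5 10. ] M [0.364 0.112 0.051] ang 135.69 q6 0.906 0.162
24.1 z [0.5255 0.1346 0.1546] F [ 0.1  2.6 10.4] M [0.425 0.129 0.114] ang 132.83 q6 0.956 0.162
```

```bash

python3 -m pendant '[{"x":0,"y":0,"z":0,"yaw":0.5},{"x":0,"y":0,"z":0,"yaw":0}]' >/dev/null; python3 st.py
python3 -m pendant '[{"x":0,"y":0,"z":0,"yaw":0.5},{"x":0,"y":0,"z":0,"yaw":0}]' >/dev/null; python3 st.py
python3 -m pendant '[{"x":0,"y":0,"z":0,"yaw":0.5},{"x":0,"y":0,"z":0,"yaw":0}]' >/dev/null; python3 st.py
python3 -m pendant '[{"x":0,"y":0,"z":0,"yaw":0.5},{"x":0,"y":0,"z":0,"yaw":0}]' >/dev/null; python3 st.py
```

```text
24.35 z [0.5256 0.1347 0.1545] F [0.9 2.5 9.4] M [0.461 0.055 0.14 ] ang 129.97 q6 1.006 0.195
24.6 z [0.526  0.1349 0.1545] F [1.  3.5 8.9] M [ 0.622 -0.131  0.172] ang 127.12 q6 1.056 0.266
24.85 z [0.5264 0.1354 0.1545] F [2.2 5.9 8.2] M [ 0.934 -0.357  0.311] ang 124.29 q6 1.105 0.364
25.1 z [0.5267 0.1358 0.1546] F [4.5 5.  7.2] M [ 1.153 -0.58   0.392] ang 121.45 q6 1.155 0.455
```

```bash

python3 -m pendant '[{"x":0,"y":0,"z":0,"yaw":0.5},{"x":0,"y":0,"z":0,"yaw":0}]' >/dev/null; python3 st.py
python3 -m pendant '[{"x":0,"y":0,"z":0,"yaw":0.5},{"x":0,"y":0,"z":0,"yaw":0}]' >/dev/null; python3 st.py
python3 -m pendant '[{"x":0,"y":0,"z":0,"yaw":0.5},{"x":0,"y":0,"z":0,"yaw":0}]' >/dev/null; python3 st.py
python3 -m pendant '[{"x":0,"y":0,"z":0,"yaw":0.5},{"x":0,"y":0,"z":0,"yaw":0}]' >/dev/null; python3 st.py
```

```text
25.35 z [0.5271 0.1363 0.1546] F [4.4 7.2 6.4] M [ 1.386 -0.774  0.475] ang 118.61 q6 1.205 0.548
25.6 z [0.5271 0.1364 0.1546] F [4.6 7.  5.8] M [ 1.571 -0.69   0.081] ang 115.68 q6 1.256 0.103
25.85 z [0.527  0.1363 0.1546] F [3.4 6.4 6.3] M [ 1.467 -0.687  0.011] ang 112.8 q6 1.306 0.055
26.1 z [0.5269 0.1361 0.1546] F [3.  6.3 7.4] M [ 1.323 -0.616 -0.152] ang 109.92 q6 1.357 -0.027
```

One click: torque rose to 0.55 and dropped. Continuing to three.

```bash

python3 -m pendant '[{"x":0,"y":0,"z":0,"yaw":0.5},{"x":0,"y":0,"z":0,"yaw":0.5},{"x":0,"y":0,"z":0,"yaw":0}]' >/dev/null; python3 st.py
python3 -m pendant '[{"x":0,"y":0,"z":0,"yaw":0.5},{"x":0,"y":0,"z":0,"yaw":0}]' >/dev/null; python3 st.py
python3 -m pendant '[{"x":0,"y":0,"z":0,"yaw":0.5},{"x":0,"y":0,"z":0,"yaw":0}]' >/dev/null; python3 st.py
python3 -m pendant '[{"x":0,"y":0,"z":0,"yaw":0.5},{"x":0,"y":0,"z":0,"yaw":0}]' >/dev/null; python3 st.py
python3 -m pendant '[{"x":0,"y":0,"z":0,"yaw":0.5},{"x":0,"y":0,"z":0,"yaw":0}]' >/dev/null; python3 st.py
python3 -m pendant '[{"x":0,"y":0,"z":0,"yaw":0.5},{"x":0,"y":0,"z":0,"yaw":0}]' >/dev/null; python3 st.py
python3 -m pendant '[{"x":0,"y":0,"z":0,"yaw":0.5},{"x":0,"y":0,"z":0,"yaw":0}]' >/dev/null; python3 st.py
```

```text
26.48 z [0.527  0.1363 0.1546] F [4.4 7.5 6.2] M [ 1.407 -0.685  0.051] ang 104.21 q6 1.456 0.075
26.73 z [0.5271 0.1363 0.1546] F [3.9 7.  5.7] M [ 1.471 -0.786  0.129] ang 101.36 q6 1.506 0.176
26.98 z [0.5273 0.1363 0.1546] F [5.  6.5 4.4] M [ 1.371 -0.819  0.233] ang 98.52 q6 1.556 0.321
27.23 z [0.5276 0.1364 0.1546] F [5.2 7.  4.5] M [ 1.561 -1.012  0.4  ] ang 95.68 q6 1.605 0.463
27.48 z [0.5279 0.1367 0.1547] F [6.9 7.4 3.6] M [ 1.684 -1.153  0.573] ang 92.85 q6 1.655 0.598
27.73 z [0.5273 0.136  0.1546] F [4.5 5.3 5.9] M [ 1.231 -0.737 -0.142] ang 89.86 q6 1.707 -0.067
27.98 z [0.5273 0.1359 0.1546] F [4.7 6.5 6.2] M [ 1.312 -0.815 -0.133] ang 86.98 q6 1.757 -0.058
```

```bash

python3 -m pendant '[{"x":0,"y":0,"z":0,"yaw":0.5},{"x":0,"y":0,"z":0,"yaw":0.5},{"x":0,"y":0,"z":0,"yaw":0.5},{"x":0,"y":0,"z":0,"yaw":0.5},{"x":0,"y":0,"z":0,"yaw":0}]' >/dev/null; python3 st.py
python3 -m pendant '[{"x":0,"y":0,"z":0,"yaw":0.5},{"x":0,"y":0,"z":0,"yaw":0}]' >/dev/null; python3 st.py
python3 -m pendant '[{"x":0,"y":0,"z":0,"yaw":0.5},{"x":0,"y":0,"z":0,"yaw":0}]' >/dev/null; python3 st.py
python3 -m pendant '[{"x":0,"y":0,"z":0,"yaw":0.5},{"x":0,"y":0,"z":0,"yaw":0}]' >/dev/null; python3 st.py
python3 -m pendant '[{"x":0,"y":0,"z":0,"yaw":0.5},{"x":0,"y":0,"z":0,"yaw":0}]' >/dev/null; python3 st.py
```

```text
28.6 z [0.5278 0.1358 0.1546] F [6.1 6.1 3.8] M [ 1.254 -1.099  0.281] ang 75.58 q6 1.956 0.33
28.85 z [0.5282 0.1361 0.1546] F [6.4 5.7 3.6] M [ 1.367 -1.338  0.407] ang 72.75 q6 2.005 0.456
29.1 z [0.5286 0.1363 0.1547] F [8.5 6.2 2.4] M [ 1.546 -1.56   0.455] ang 69.91 q6 2.055 0.576
29.35 z [0.5275 0.1353 0.1546] F [3.8 3.  5.7] M [ 0.86  -0.683 -0.162] ang 66.91 q6 2.107 -0.074
29.6 z [0.5275 0.1353 0.1546] F [5.1 4.6 5. ] M [ 0.974 -0.921 -0.082] ang 64.05 q6 2.156 -0.019
```

Three clear clicks and the torque is near zero. Releasing, lifting and checking.

```bash

python3 -m pendant '[{"x":0,"y":0,"z":0,"yaw":0},{"x":0,"y":0,"z":0,"yaw":0},{"x":0,"y":0,"z":0,"yaw":0},{"x":0,"y":0,"z":0,"yaw":0},{"x":0,"y":0,"z":0,"yaw":0}]' 0 
python3 -m pendant '[{"x":0,"y":0,"z":-0.5,"yaw":0},{"x":0,"y":0,"z":-1,"yaw":0},{"x":0,"y":0,"z":-1,"yaw":0},{"x":0,"y":0,"z":-1,"yaw":0},{"x":0,"y":0,"z":-1,"yaw":0}]'
python3 -m pendant '[{"x":0,"y":0,"z":-0.5,"yaw":0},{"x":0,"y":0,"z":0,"yaw":0},{"x":0,"y":0,"z":0,"yaw":0}]' >/dev/null
python3 look.py w6.png wing
python3 - <<'E'
from h import *
P=np.load("w.npy").reshape(-1,3);Q=P[np.hypot(*(P[:,:2]-[.524,.134]).T)<.06]
t=Q[(Q[:,2]>.165)&(Q[:,2]<.185)];print("wing",len(t),np.median(t[:,2]),cv2.minAreaRect(t[:,:2].astype(np.float32)))
s=Q[(Q[:,2]>.143)&(Q[:,2]<.156)];print("skirt",np.median(s[:,2]),cv2.minEnclosingCircle(s[:,:2].astype(np.float32)))
E
```

```text
time: 30.22
tcp_pos: [0.5227, 0.1333, 0.1522]
ee_rot: [0.848, 0.53, -0.0, -0.0]
wrist_force: [0.8, 0.0, 1.0]
grip_width: 0.0853
grasp_force: 0.0
time: 30.85
tcp_pos: [0.523, 0.1334, 0.2438]
ee_rot: [0.848, 0.53, 0.0, 0.0]
wrist_force: [-1.1, -1.5, -0.5]
grip_width: 0.0856
grasp_force: 0.0
31.225 [0.5224 0.1333 0.2516] [ 8.478e-01  5.303e-01 -5.000e-04 -3.000e-04] [0.132 0.3   0.023 1.295 0.    2.156]
wing (np.int64(322), np.int64(193)) 0.84 [0.528 0.141 0.175]
wing (np.int64(315), np.int64(154)) 0.32 [0.533 0.166 0.132]
wing 905 0.1735303201406361 ((0.526494562625885, 0.13346315920352936), (0.046734824776649475, 0.013985542580485344), 62.765708923339844)
skirt 0.15075560879790834 ((0.526149570941925, 0.13279421627521515), 0.03046059049665928)
```

View pics/w6.png

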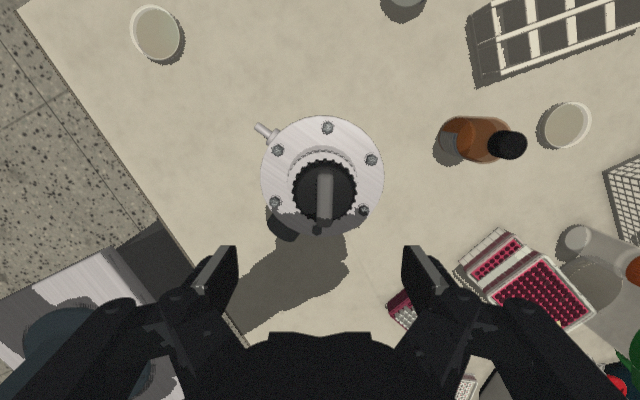

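The cap sits at (325,190) in the picture, about 2 mm off the axis. The wing is at 62.8°, which is 71° past the stop (three clicks), and the origin is about 11 mm below the drawn mouth height. Everything is in place, so I'm handing in.

```bash
python3 -c "from h import *;print(order.hand_in())"
```

```text
the job is handed in; nothing more can be done
None
```

The wing cap is locked at the stop in the vessel's neck with the ratchet three clicks on, the gripper is clear, and the job was handed in at about 31 s; no verdict came back.

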